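# Turn the parts carousel to the marked jar and hold it

### The arm

A 7-joint arm with a two-finger parallel gripper is mounted at the origin on the work surface. World frame = base frame: x ahead of the robot, y to its left, z up, the work surface at z = 0. Lengths are in m, angles in rad, forces in N, time in s.
With the tool pointing down it reaches from about 0.35 to 0.775 m from the base axis. Payload 3.1 kg.
Tool frame: the origin (TCP) lies between the finger pads; the fingertips stand robot.finger_overhang ahead of it and the grasp point (between the pads) lies 11 mm behind it (robot.finger_overhang is the distance from the TCP to the fingertips, in m); z points along the fingers, y is the line along which they close (so a half turn about z gives the same grasp; the last joint's range is limited). The gripper opens to 85 mm and grips with 20 to 120 N. Pads are 22 mm wide; open, the fingers measure 114 mm over their backs; the gripper's body (76 mm by 85 mm) begins 54 mm behind the grasp point. The pads swing forward as they close: fully open they stand 13 mm farther back than shut.
Start: joints at [-1.274, 0.311, 0.014, 1.512, -0.004, 1.319, -0.027], TCP at [0.183, 0.519, 0.239] pointing down, gripper open.
Joint ranges: [-2.7, 2.7], [-0.3, 1.91], [-1.27, 1.3], [0.12, 2.57], [-1.44, 4.58], [0.2, 2.03], [-3.05, 3.05]. Speed limits (rad/s): [2.79, 2.79, 3.14, 3.14, 3.14, 3.14, 3.14].

### API

Orientations are given as a unit quaternion [w, x, y, z].
In Python, from workcell import robot, vision, sense gives the robot as it stands (robot), with the cameras (vision) and the readings as plain functions.
- The arm moves only by the tool jog_arm, called after ">>>" as name([rows], argument=value, ...), one row to a line, values as JSON. Schema: {"type":"object","properties":{"segments":{"type":"array","items":{"type":"array","items":{"type":"array","items":{"type":"number"},"minItems":6,"maxItems":6},"minItems":1,"maxItems":20},"minItems":1,"maxItems":1},"finger_gap":{"type":"number"},"squeeze":{"type":"number"},"only":{"type":"string"},"quiet":{"type":"boolean"},"lines":{"type":"string"}},"required":["segments"],"additionalProperties":false}. segments is a list that holds a single list of rows (three levels of brackets), with 1 to 20 rows, each of 6 numbers: dx, dy, dz in m, then a rotation vector rx, ry, rz in rad; each row is the pose to reach, as a shift and turn from the pose commanded when the call began, along the tool's axes at that moment; what a row does not reach only later rows make up. A row lasts 1/12 s, in which the tool goes at most 0.0417 m and 0.125 rad, less where a joint would pass 70% of its speed; a pose out of reach is approached as far as the arm can. finger_gap is the opening from 0.0 (shut) to 1.0 (fully open), set as the call begins (left out keeps the last). The fingers move at their own pace and stop on an object; squeeze is the grip in N (left out, the last holds). Time passes only in rows, so rows that do not move let the fingers close. The tool returns the time, the measured TCP pose, the force, the opening and the grip force at its end. only (a regular expression) keeps the lines of the reply that match it, lines (a string "A,B") keeps lines A to B, and quiet returns only ok. Input that does not fit is refused with a message, and nothing moves.
- sense(): the state, without advancing time (a new reading comes with each control period).
- vision.read_camera(name): name is "scene" or "top" or "wrist"; returns a dict with "image" (384x512x3 uint8, red, green, blue), "camera_matrix" (3x3 intrinsics, pixels), "rvec" (rotation vector, rad) and "tvec" (3), from world to camera coordinates, as OpenCV has them. Camera axes: x right, y down, z forward; pixel columns grow to the right and rows downward; lengths in m; the calibration is good to about 2 mm. A picture is of the moment at which its call begins. There is no depth.
- robot.hand_in(): hands the job in; it is judged then, once.
The state is a dict: "clock": time; "joints": joint angles; "dq": joint speeds; "effort": joint torques, N m; "tool_pos": TCP position; "tcp_rot": TCP orientation; "force": force on the tool from outside, world axes, zero at the start; "moment": the same for the moment, N m; "width": opening from 0.0 (shut) to 1.0 (fully open); "finger_force": force on a finger pad.
Only numpy, scipy, OpenCV 4.12 (cv2) and the standard library are available. Lean on these libraries where they do the work, as an engineer would, in place of code of your own. Each camera call takes 0.05 s, during which the arm holds its last target. There are 200 camera calls.

### The job

Turn the parts carousel gently until the jar with the orange lid stands squarely at the front, in line with the white arrow on the foot, and then keep hold of the carousel so that it stays still while I unscrew that lid. Turn and hold it by the blue-lidded jars or the turntable, never touching the orange-lidded jar, and leave the toys and tools around it where they are. Finish with the gripper still firmly holding the carousel: do not let go.

Things in the scene. Friction and masses are not known exactly. Their poses are not given: they have to be found in the camera images.
- foot: fixed black foot of the parts carousel, standing on the table. Origin: on the turning axis, at table height. A black tongue 56 mm wide and 8 mm high runs out along the foot's -x axis to 180 mm from the axis; the white arrow on its end points at the axis and marks the front. The foot itself does not move.
- carousel: light wooden turntable, 236 mm across, its top 32 mm above the table; origin on the axis, 22 mm above the table, z up. Turns the short way to the front, and 110 degrees beyond, without a stop; light friction (0.04 N m), no spring or detent: stays where left. Six jars fixed to it 85 mm from the axis, 60 degrees apart: orange at its own (-85, 0) mm, five blue. Hub 28 mm wide, 68 mm high.
- orange_jar: the marked jar, the only one with an orange lid; same size as the blue-lidded ones, fixed on the turntable; origin on the jar's axis at its underside, 32 mm above the table and 85 mm from the turning axis. Not to be touched.
- blue_jar1: one of the five blue-lidded jars, 60 degrees anticlockwise (from above) of the orange one; the others follow every 60 degrees. Each stands from 32 to 100 mm above the table: clear body 39 mm across, lid 42 mm across and 18 mm tall (82 to 100 mm up). Jars and lids are fixed. 43 mm free between neighbouring lids. Origin: jar's axis, underside.
- front (a point): point fixed to the foot: where the axis of a jar that faces the front passes, 85 mm from the turning axis towards the white arrow, 100 mm above the table (jar lid height).
- toy_phone: loose pale-blue toy telephone with a purple ball on top, 110 x 75 x 100 mm high; origin under its centre. Bystander: leave where it is.
- toy_car: loose red toy car with a white roof, 75 x 48 x 38 mm high, beside the carousel; origin under its centre. Bystander: leave where it is.
- screwdriver: loose screwdriver lying flat, about 200 mm long; origin under its middle. Bystander: leave where it is.
- screw_tray: loose open steel tray, 75 x 55 x 18 mm high, beside the carousel; origin under its centre. Bystander: leave where it is.
- toy_mallet: loose toy mallet lying flat, green head 75 mm wide and 32 mm high, wooden handle, 155 mm long overall; origin near the middle of its underside. Bystander: leave where it is.
- parts_case: loose clear flat parts case, 130 x 100 x 28 mm high; origin under its centre. Bystander: leave where it is.

How it is judged:
On the way:
1. the orange-lidded jar has been brought to the front by the gripper (horizontal distance between orange_jar and front below 0.008 m and contact force between the fingers and carousel above 0.5 N), for 0.1 s.
At the end, for the whole second after the job is handed in: The orange-lidded jar's axis is within 8 mm (about 5 degrees) of the front point, the carousel stands still (under 0.05 rad/s), the fingers hold it with more than 2 N, and nothing of the robot touches the orange-lidded jar (horizontal distance between orange_jar and front below 0.008 m and angular speed of carousel below 0.05 rad/s and contact force between the fingers and carousel above 2 N and not (contact force between any of the fingers, the arm and orange_jar above 0.5 N)); the arm keeps its last pose, push and grip.
It fails at once if the orange-lidded jar is touched (contact force between any of the fingers, the arm and orange_jar above 0.5 N).
It fails at once if the carousel is flung round (faster than 3 rad/s) (angular speed of carousel above 3 rad/s).
It fails at once if a toy or tool around the carousel is pushed more than 30 mm away (distance of any of toy_phone, toy_car, screwdriver, screw_tray, toy_mallet, parts_case from where it was at the start of the episode above 0.03 m).
It also fails if it takes over 48 s, if anything falls off the work surface, if the arm or the gripper's body presses on something with over 40 N, if the wrist force passes 120 N, or if a joint passes its speed limit or range.

## Working session

There is one attempt and no reset: what is moved stays moved. The work goes in short steps, Python scripts to look and compute and a tool call to move; the robot and the scene stay as the last step left them, time stands still between calls to the robot, and variables do not carry over. Pictures are saved under pics/ and viewed, at most 10 in all, crops included, and the job is handed in when it is done.

```bash
ls; mkdir -p pics; python3 - <<'E'
from workcell import robot, vision, sense
import cv2,numpy as np
s=sense();print(s,robot.finger_overhang)
a=[vision.read_camera(n) for n in("top","scene")]
for n,c in zip(("top","scene"),a):
    cv2.imwrite(f"pics/{n}0.png",c["image"][...,::-1]); print(n,c["camera_matrix"].tolist(),c["rvec"],c["tvec"])
E
```

```text
pics
workcell.py
{'clock': 0.0, 'joints': array([-1.27371029,  0.31172769,  0.0139899 ,  1.51310035, -0.00441049,
        1.31917928, -0.02720054]), 'dq': array([-1.14542103e-03, -2.07775024e-05,  1.93693539e-03, -3.89827430e-04,
       -2.77044189e-04,  1.12559042e-03,  5.23294716e-04]), 'effort': array([ 3.73201483e-04, -3.79916596e+01,  1.46197672e-01, -2.30590332e+01,
        1.22473488e-02,  1.38810507e-02, -1.86940247e-05]), 'tool_pos': array([0.18253184, 0.51806008, 0.23820245]), 'tcp_rot': array([-1.58142748e-04,  1.68546797e-01,  9.85692932e-01, -1.18136693e-03]), 'force': array([-0.73148431, -0.66329486,  0.29067067]), 'moment': array([-0.00813431,  0.05162993,  0.02771757]), 'finger_force': 0.0, 'width': 1.0016424875015697} 0.008
top [[411.329436377791, 0.0, 262.9427484303409], [0.0, 411.329436377791, 193.51559030101802], [0.0, 0.0, 1.0]] [ 2.15801951 -2.10959512  0.16899249] [-0.01927912  0.48223908  1.39309327]
scene [[411.8912954583548, 0.0, 256.70913962853854], [0.0, 411.8912954583548, 189.57564312340662], [0.0, 0.0, 1.0]] [ 0.6469027   2.45860423 -1.34633768] [ 0.42235215 -0.02388183  1.5437362 ]
```

View pics/top0.png

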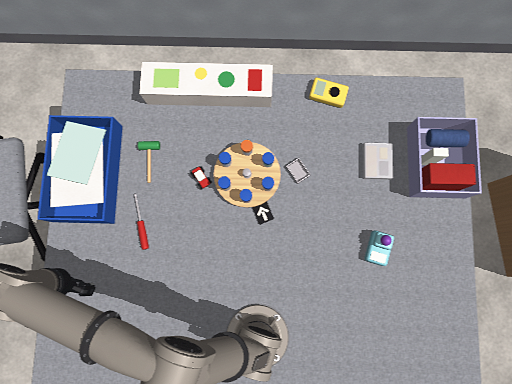

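View pics/scene0.png

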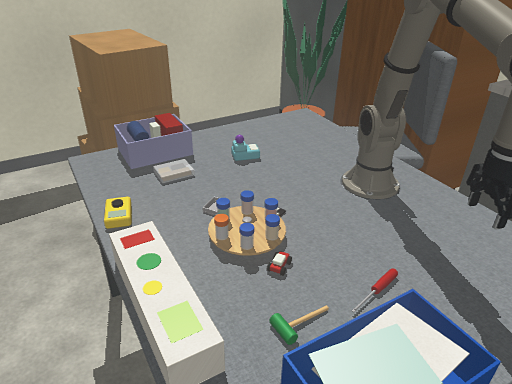

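The top view shows the carousel at about (247,174), the orange lid at the far side (247,146), and the arrow at (263,213). That means roughly a half turn clockwise in the image. My plan is to grip the turntable's hub from above, since the fingers fit inside the jar ring, and turn the wrist. I'll measure first.

```bash
cat > h.py <<'E'
import cv2,numpy as np
from workcell import robot, vision, sense
from scipy.spatial.transform import Rotation as R
def ray(c,uv,z):
    M=R.from_rotvec(np.ravel(c["rvec"])).as_matrix();o=-M.T@np.ravel(c["tvec"])
    d=M.T@np.linalg.inv(c["camera_matrix"])@np.array([*uv,1.]);return o+d*(z-o[2])/d[2]
def blobs(im,lo,hi,box,amin=15):
    m=cv2.inRange(cv2.cvtColor(im,cv2.COLOR_RGB2HSV),lo,hi);k=np.zeros_like(m);x0,y0,x1,y1=box;k[y0:y1,x0:x1]=m[y0:y1,x0:x1]
    n,l,s,c=cv2.connectedComponentsWithStats(k);return [(c[i],s[i,4]) for i in range(1,n) if s[i,4]>=amin]
O=((5,150,90),(16,255,255));B=((105,120,60),(125,255,255))
def measure(name="top",box=(205,132,290,235),v=True):
    c=vision.read_camera(name);im=c["image"]
    o=[ray(c,p,.1) for p,a in blobs(im,*O,box)];b=[ray(c,p,.1) for p,a in blobs(im,*B,box)]
    w=[(ray(c,p,.008),a) for p,a in blobs(im,(0,0,200),(179,40,255),box)]
    if v:print("orange",o,"\nblue",b,"\nwhite",w)
    return c,o,b,w
E
python3 - <<'E'
from h import *
c,o,b,w=measure()
P=np.array(o+b)[:,:2]
x,*_=np.linalg.lstsq(np.c_[2*P,np.ones(len(P))],(P**2).sum(1),rcond=None);C=x[:2]
print("fit",C,np.hypot(*(P-C).T),np.degrees(np.arctan2(*(P-C).T[::-1])))
t=sense();print(R.from_quat(t["tcp_rot"],scalar_first=True).as_matrix())
im=c["image"];cv2.imwrite("pics/crop.png",cv2.resize(im[130:235,190:320],None,fx=5,fy=5,interpolation=cv2.INTER_CUBIC)[...,::-1])
E
```

```text
orange [array([0.63681049, 0.05132904, 0.1       ])] 
blue [array([0.59304682, 0.12493265, 0.1       ]), array([ 0.59467973, -0.02208311,  0.1       ]), array([0.50803085, 0.12330254, 0.1       ]), array([ 0.51035951, -0.02299845,  0.1       ]), array([0.4669476 , 0.04947258, 0.1       ])] 
white [(array([0.56093498, 0.04701914, 0.008     ]), np.int32(17)), (array([ 0.41911265, -0.00880396,  0.008     ]), np.int32(62))]
fit [0.5518608  0.05089444] [0.0849508  0.08472275 0.08461196 0.0846404  0.08474973 0.0849251 ] [   0.29312348   60.91366144  -59.59809717  121.18728483 -119.32036025
 -179.0406819 ]
[[-9.43198155e-01  3.32230304e-01 -5.15314343e-04]
 [ 3.32230696e-01  9.43196665e-01 -1.67801825e-03]
 [-7.14457437e-05 -1.75390696e-03 -9.99998459e-01]]
```

View pics/crop.png

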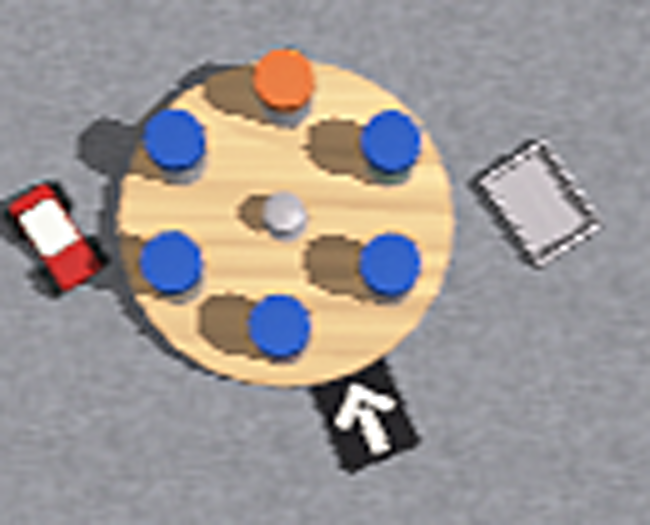

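The lids fit a circle of radius 84.6–85.0 mm, which matches the given 85 mm. The axis is at (0.552, 0.051), within reach, with orange at 0.3° and the arrow near −156°. I'll move above the hub at a safe height, keeping the tool orientation.

>>> jog_arm([
  [[-0.012,-0.0076,0,0,0,0],[-0.036,-0.0227,0,0,0,0],[-0.07,-0.0442,0,0,0,0],[-0.104,-0.0656,0,0,0,0],[-0.138,-0.0871,0,0,0,0],[-0.172,-0.1085,0,0,0,0],[-0.206,-0.13,0,0,0,0],[-0.24,-0.1514,0,0,0,0],[-0.274,-0.1729,0,0,0,0],[-0.308,-0.1944,0,0,0,0],[-0.342,-0.2158,0,0,0,0],[-0.376,-0.2373,0,0,0,0],[-0.41,-0.2587,0,0,0,0],[-0.444,-0.2802,0,0,0,0],[-0.474,-0.2991,0,0,0,0],[-0.493,-0.3111,0,0,0,0],[-0.5036,-0.3178,0,0,0,0],[-0.5036,-0.3178,0,0,0,0],[-0.5036,-0.3178,0,0,0,0]],
], finger_gap=0.6, squeeze=60)

```text
clock: 1.73
tool_pos: [0.5514, 0.052, 0.239]
tcp_rot: [-0.001, 0.169, 0.986, 0.0]
force: [-0.5, 0.5, 0.6]
width: 0.598
finger_force: 0.0
```

```bash
python3 - <<'E'
from h import *
s=sense();print(s["joints"],s["tool_pos"])
M=R.from_quat(s["tcp_rot"],scalar_first=True).as_matrix()
print(M, M.T@(np.array([.5519,.0509,.048])-s["tool_pos"]))
c=vision.read_camera("wrist");cv2.imwrite("pics/w1.png",c["image"][...,::-1])
E
```

```text
[-0.43940191  0.33288212  0.42286196  1.51228846 -0.13973374  1.32755213
  1.22838313] [0.55142734 0.05201056 0.23903751]
[[-9.43023428e-01  3.32723374e-01 -1.40394932e-03]
 [ 3.32722143e-01  9.43024332e-01  1.04122925e-03]
 [ 1.67039968e-03  5.14778550e-04 -9.99998472e-01]] [-0.00113434 -0.00098836  0.1910354 ]
```

View pics/w1.png

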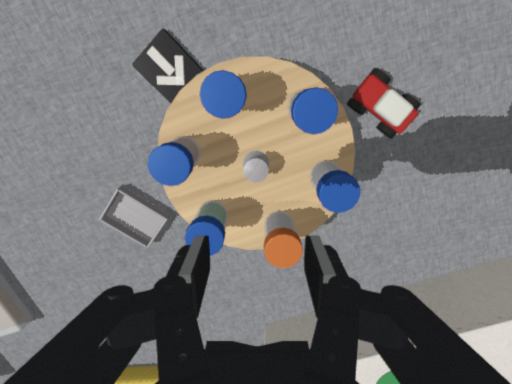

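The wrist view shows the hub centred at (256,166), the arrow at (168,65), and the orange lid at (283,247), with the jars well outside the fingers. I'll cross-check hub, lids and arrow from this closer view.

```bash
cat >> h.py <<'E'
def wrist(nm=None):
    c=vision.read_camera("wrist");im=c["image"]
    if nm: cv2.imwrite(nm,im[...,::-1])
    big=(0,0,512,384)
    P=np.array([ray(c,p,.1)[:2] for q in (O,B) for p,a in blobs(im,*q,(100,30,420,290),300)])
    return c,P
E
python3 - <<'E'
from h import *
c,P=wrist();im=c["image"];print(P)
x,*_=np.linalg.lstsq(np.c_[2*P,np.ones(len(P))],(P**2).sum(1),rcond=None);C=x[:2]
print("fit",C,np.hypot(*(P-C).T),np.degrees(np.arctan2(*(P-C).T[::-1])))
w=[ray(c,p,.008)[:2] for p,a in blobs(im,(0,0,200),(179,40,255),(130,25,205,105),40)];print("arrow",w,[np.degrees(np.arctan2(*(q-C)[::-1])) for q in w])
m=[(ray(c,p,.068),p,a) for p,a in blobs(im,(0,0,130),(179,30,255),(238,148,275,185),40)];print("hub",m)
# tongue: black contour end corners
k=np.zeros(im.shape[:2],np.uint8);k[20:110,120:205]=(cv2.inRange(im,(0,0,0),(50,50,50))|cv2.inRange(im,(190,190,190),(255,255,255)))[20:110,120:205]
k=cv2.morphologyEx(k,cv2.MORPH_OPEN,np.ones((3,3)));cs=max(cv2.findContours(k,0,2)[0],key=cv2.contourArea)
q=cv2.boxPoints(cv2.minAreaRect(cs));W=np.array([ray(c,p,.008)[:2] for p in q]);print(q,W)
for i in range(4):
    d=W[(i+1)%4]-W[i];print(np.hypot(*d),np.degrees(np.arctan2(d[1],d[0])))
s=sense();M=R.from_quat(s["tcp_rot"],scalar_first=True).as_matrix();print(M.T@(np.array([*C,.048])-s["tool_pos"]))
E
```

```text
[[ 0.63250576  0.05200245]
 [ 0.46712891  0.04924178]
 [ 0.50760785  0.12226286]
 [ 0.50951252 -0.02186831]
 [ 0.59049228  0.12325439]
 [ 0.58867064 -0.01719304]]
fit [0.54905025 0.05209346] [0.08345556 0.08197096 0.08149367 0.08386642 0.08234877 0.07981475] [-6.24854125e-02 -1.78006342e+02  1.20566316e+02 -1.18127618e+02
  5.97847367e+01 -6.02376049e+01]
arrow [array([ 0.40808159, -0.01501219]), array([ 0.42588798, -0.00662809])] [np.float64(-154.54403722612886), np.float64(-154.50903505625902)]
hub [(array([0.54850181, 0.04995268, 0.068     ]), array([253.05454545, 168.52181818]), np.int32(550))]
[[156.  57.]
 [181.  57.]
 [181.  84.]
 [156.  84.]] [[ 0.402536   -0.01679984]
 [ 0.41196606  0.01019394]
 [ 0.43868654 -0.00170731]
 [ 0.428989   -0.02945279]]
0.028593531048578247 70.74353885783523
0.029251044979305644 -24.00809175911607
0.02939139253478135 -109.26542124860411
0.029323348890678863 154.4373664904191
[ 0.0008544  -0.00292843  0.19114486]
```

The wrist cross-check agrees to about 3 mm and 1°. I'll keep the top fit for the axis, because its radii are right. Next I descend around the hub with tips at z≈0.04, then grip.

>>> jog_arm([
  [[-0.0011,-0.001,0.02,0,0,0],[-0.0011,-0.001,0.045,0,0,0],[-0.0011,-0.001,0.07,0,0,0],[-0.0011,-0.001,0.095,0,0,0],[-0.0011,-0.001,0.12,0,0,0],[-0.0011,-0.001,0.14,0,0,0],[-0.0011,-0.001,0.155,0,0,0],[-0.0011,-0.001,0.168,0,0,0],[-0.0011,-0.001,0.178,0,0,0],[-0.0011,-0.001,0.186,0,0,0],[-0.0011,-0.001,0.191,0,0,0],[-0.0011,-0.001,0.191,0,0,0]],
])

```text
clock: 2.83
tool_pos: [0.5521, 0.0512, 0.0476]
tcp_rot: [-0.001, 0.168, 0.986, -0.0]
force: [-0.7, 0.1, -0.0]
width: 0.6
finger_force: 0.0
```

>>> jog_arm([
  [[0,0,0,0,0,0],[0,0,0,0,0,0],[0,0,0,0,0,0],[0,0,0,0,0,0],[0,0,0,0,0,0],[0,0,0,0,0,0],[0,0,0,0,0,0],[0,0,0,0,0,0]],
], finger_gap=0, squeeze=60)

```text
clock: 3.5
tool_pos: [0.5534, 0.0501, 0.0494]
tcp_rot: [0.001, 0.169, 0.986, 0.0]
force: [-2.0, -0.4, 6.1]
width: 0.29
finger_force: 58.7
```

```bash
python3 - <<'E'
from h import *
print(sense()["joints"])
c=vision.read_camera("scene");cv2.imwrite("pics/s2.png",cv2.resize(c["image"][130:290,160:340],None,fx=4,fy=3.7)[...,::-1])
E
```

```text
[-0.39649101  0.51883163  0.37478995  1.7505196  -0.23125624  0.91431468
  1.30684793]
```

View pics/s2.png

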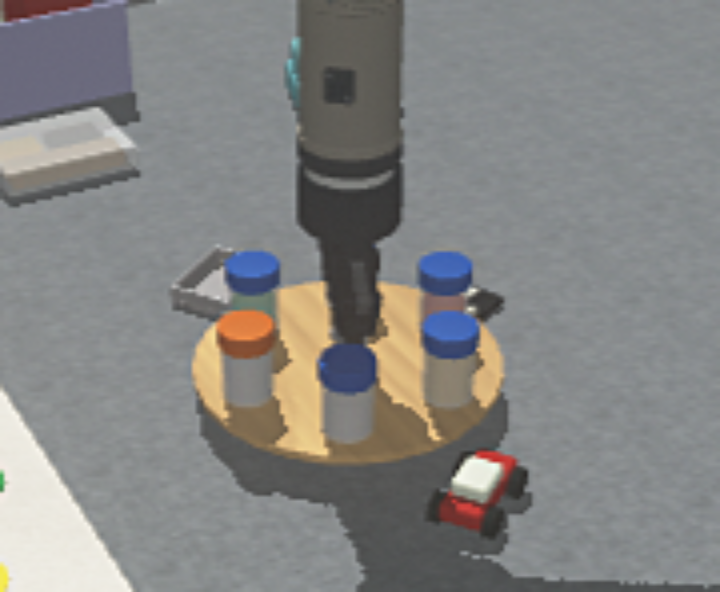

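The hub is gripped (width about 25 mm, 59 N) and the gripper body is clear of all lids; orange is at (246,335) in the crop. I'll do a small test turn first.

>>> jog_arm([
  [[0,0,0,0,0,0.02],[0,0,0,0,0,0.06],[0,0,0,0,0,0.12],[0,0,0,0,0,0.18],[0,0,0,0,0,0.24],[0,0,0,0,0,0.28],[0,0,0,0,0,0.3],[0,0,0,0,0,0.3]],
])

```text
clock: 4.22
tool_pos: [0.5535, 0.0501, 0.0494]
tcp_rot: [0.001, 0.314, 0.949, 0.0]
force: [-2.5, -0.7, 6.4]
width: 0.297
finger_force: 58.7
```

```bash
python3 - <<'E'
from h import *
s=sense();print(s["joints"],s["moment"])
c,o,b,w=measure(v=False)
for n,q in(("o",o),("b",b)):print(n,[(np.round(np.hypot(*(p[:2]-[.5519,.0509])),3),np.round(np.degrees(np.arctan2(p[1]-.0509,p[0]-.5519)),1)) for p in q])
E
```

```text
[-0.44900079  0.52919848  0.44809932  1.75251588 -0.27814135  0.92150155
  1.04604611] [-0.1655449   0.37601818 -0.03342668]
o []
b [(np.float64(0.085), np.float64(-77.0)), (np.float64(0.085), np.float64(-136.8))]
```

The carousel turned 17.3° for a commanded 17.2°, so there is no slip. I'll continue.

>>> jog_arm([
  [[0,0,0,0,0,0.02],[0,0,0,0,0,0.06],[0,0,0,0,0,0.12],[0,0,0,0,0,0.19],[0,0,0,0,0,0.26],[0,0,0,0,0,0.33],[0,0,0,0,0,0.4],[0,0,0,0,0,0.47],[0,0,0,0,0,0.54],[0,0,0,0,0,0.61],[0,0,0,0,0,0.68],[0,0,0,0,0,0.75],[0,0,0,0,0,0.82],[0,0,0,0,0,0.89],[0,0,0,0,0,0.96],[0,0,0,0,0,1.03],[0,0,0,0,0,1.1],[0,0,0,0,0,1.15],[0,0,0,0,0,1.19],[0,0,0,0,0,1.2]],
])

```text
clock: 5.93
tool_pos: [0.5536, 0.0502, 0.0494]
tcp_rot: [0.0, 0.796, 0.606, 0.001]
force: [-1.1, -0.1, 5.5]
width: 0.289
finger_force: 58.7
```

```bash
python3 -c "
from h import *
print(sense()['joints'])"
```

```text
[-0.64893374  0.59817306  0.74347898  1.75982196 -0.47978642  0.97196487
  0.01603829]
```

>>> jog_arm([
  [[0,0,0,0,0,0.02],[0,0,0,0,0,0.06],[0,0,0,0,0,0.12],[0,0,0,0,0,0.19],[0,0,0,0,0,0.26],[0,0,0,0,0,0.33],[0,0,0,0,0,0.4],[0,0,0,0,0,0.47],[0,0,0,0,0,0.54],[0,0,0,0,0,0.61],[0,0,0,0,0,0.68],[0,0,0,0,0,0.75],[0,0,0,0,0,0.82],[0,0,0,0,0,0.89],[0,0,0,0,0,0.96],[0,0,0,0,0,1.03],[0,0,0,0,0,1.1],[0,0,0,0,0,1.16],[0,0,0,0,0,1.2],[0,0,0,0,0,1.216]],
])

```text
clock: 7.6
tool_pos: [0.5537, 0.05, 0.0494]
tcp_rot: [0.0, 0.999, 0.043, 0.001]
force: [-2.2, 0.0, 6.2]
width: 0.293
finger_force: 58.7
```

>>> jog_arm([
  [[0,0,0,0,0,0],[0,0,0,0,0,0],[0,0,0,0,0,0]],
])

```text
clock: 7.85
tool_pos: [0.5537, 0.0501, 0.0494]
tcp_rot: [0.0, 0.999, 0.043, 0.001]
force: [-1.9, -0.8, 5.8]
width: 0.291
finger_force: 58.7
```

```bash
python3 - <<'E'
from h import *
print(sense()["joints"])
for n in("top","wrist"):
    c=vision.read_camera(n);im=c["image"]
    for k,col in(("o",O),("b",B)):
        for p,a in blobs(im,*col,(205,132,290,235) if n=="top" else (0,0,512,384),15):
            q=ray(c,p,.1)[:2]-[.5519,.0509];print(n,k,a,p.round(),np.hypot(*q).round(4),np.degrees(np.arctan2(q[1],q[0])).round(1))
    cv2.imwrite(f"pics/end_{n}.png",(im if n=="wrist" else cv2.resize(im[130:235,190:320],None,fx=5,fy=5))[...,::-1])
E
```

```text
[-0.81568717  0.72277282  1.03465673  1.76537858 -0.70446233  1.07240167
 -1.01430658]
top o 122 [256. 193.] 0.0844 -155.0
top b 94 [262. 151.] 0.0855 -37.8
top b 116 [271. 173.] 0.0848 -95.2
top b 91 [232. 191.] 0.0848 148.3
wrist b 17992 [152.  96.] 0.0865 23.3
wrist b 16906 [435. 145.] 0.0865 -32.8
wrist b 9530 [ 43. 281.] 0.0746 78.1
wrist b 5721 [471. 327.] 0.0792 -83.7
wrist b 94 [147. 381.] 0.0485 125.8
```

View pics/end_top.png

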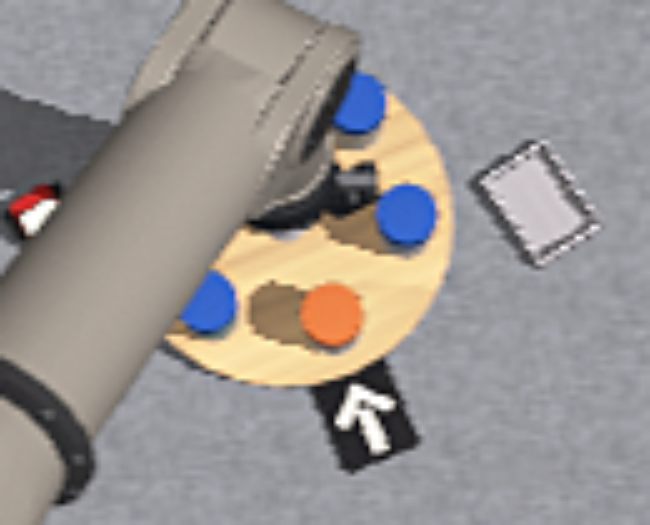

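View pics/end_wrist.png

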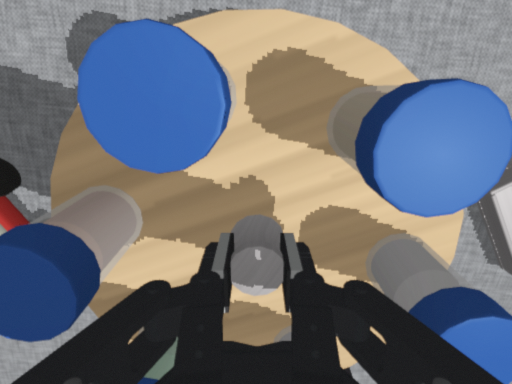

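The top view shows the orange lid at crop (332,315), in line with the arrow: −155.0° measured against an arrow at −155.3° ±1°. The wrist view shows the hub firmly between the pads at (257,255), and the bystanders I can see in these views are where they were. Handing in.

```bash
python3 -c "
from workcell import robot, vision, sense
print(robot.hand_in())"
```

```text
the job is handed in; nothing more can be done
None
```

The orange-lidded jar is at the front, within about 1° of the white arrow by the camera, and the gripper is still holding the carousel by its hub at about 59 N; the job is handed in, but no verdict came back.

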